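# Evening tidy of a shared vanity: set the caps, clear the litter

## Task

Tidy the shared vanity for the night. First set the caps of the bottles on the tray: press the cap of every tall bottle down fully home, and pull the cap of the squat bottle, which has been rinsed and must air, all the way up; the bottles stay standing on the tray. Only when all caps are set, put every piece of cardboard litter (the empty cartons and the squashed core) into the waste bin, and leave the cup, perfume bottle, hairbrush and nail clipper where they are.

Things in the scene. Friction and masses are not known exactly. Their poses are not given: they have to be found in the camera images.
- tray: thin wooden tray, fixed, 230 (x) x 250 (y) x 8 mm, on which the refill bottles stand; origin: centre of its underside
- bin: grey plastic waste bin, open on top, fixed: 240 (its x) x 180 (its y) x 100 mm high, walls 4 mm, floor about 5 mm; an 8 mm lip round the rim; origin: centre of its underside
- tall1_cap (a joint): slide of the push-pull cap of a tall bottle: 0 m = pressed fully home on the shoulder, 0.018 = fully up; a detent of about 6 N holds it wherever it is left
- tall1_top (a point): centre of the top of that cap. Black ribbed cylinder, 32 mm across, 40 mm high, on a slim white bottle (48 mm across, 125 mm tall without the cap, 0.4 kg) standing loose on the tray; the cap moves straight up and down. Two or three such bottles are present
- tall2_cap (a joint): slide of the push-pull cap of a tall bottle: 0 m = pressed fully home on the shoulder, 0.018 = fully up; a detent of about 6 N holds it wherever it is left
- tall2_top (a point): centre of the top of that cap. Black ribbed cylinder, 32 mm across, 40 mm high, on a slim white bottle (48 mm across, 125 mm tall without the cap, 0.4 kg) standing loose on the tray; the cap moves straight up and down. Two or three such bottles are present
- tall3_cap (a joint): slide of the push-pull cap of a tall bottle: 0 m = pressed fully home on the shoulder, 0.018 = fully up; a detent of about 6 N holds it wherever it is left
- tall3_top (a point): centre of the top of that cap. Black ribbed cylinder, 32 mm across, 40 mm high, on a slim white bottle (48 mm across, 125 mm tall without the cap, 0.4 kg) standing loose on the tray; the cap moves straight up and down. Two or three such bottles are present
- squat_cap (a joint): slide of the push-pull cap of the squat bottle: 0 m = fully home, 0.018 = pulled fully up (it cannot come off); a detent of about 6 N holds it wherever it is left
- squat_top (a point): centre of the top of that cap. Same black cap, 32 mm across and 40 mm high, on the one broad low white bottle (76 mm across, 85 mm tall without the cap), fixed by a suction foot to the tray
- soap1: litter: empty soap carton of plain cardboard, 90 x 52 x 32 mm (its x, y, z), 35 g; origin: centre of its underside as it first lies. Four or five such pieces of litter are present
- soap2: litter: empty soap carton of plain cardboard, 90 x 52 x 32 mm (its x, y, z), 35 g; origin: centre of its underside as it first lies. Four or five such pieces of litter are present
- paste1: litter: empty toothpaste carton of plain cardboard, 105 x 40 x 34 mm (its x, y, z), 35 g; origin: centre of its underside as it first lies. Four or five such pieces of litter are present
- paste2: litter: empty toothpaste carton of plain cardboard, 105 x 40 x 34 mm (its x, y, z), 35 g; origin: centre of its underside as it first lies. Four or five such pieces of litter are present
- core: litter: cardboard tube core squashed flat, 100 (x) x 58 (y) x 24 (z) mm, 35 g; origin: centre of its underside as it first lies. Four or five such pieces of litter are present
- cup: yellow plastic cup, 74 mm across, 95 mm high; not to be disturbed; origin: centre of its underside
- perfume: closed glass perfume bottle, 36 x 62 x 108 mm, standing; not to be disturbed; origin: centre of its underside
- hairbrush: wooden hairbrush, 230 x 62 x 35 mm, lying; not to be disturbed; origin: under where the handle meets the head, its x axis points to the head
- clipper: steel nail clipper, 80 x 13 x 14 mm, lying; not to be disturbed; origin: centre of its underside
- tall1: the tall bottle that carries tall1_cap; origin: centre of its underside, z up along its axis
- tall2: the tall bottle that carries tall2_cap; origin: centre of its underside, z up along its axis
- tall3: the tall bottle that carries tall3_cap; origin: centre of its underside, z up along its axis

How it is judged (in metres and radians):
On the way:
1. every tall bottle's cap is fully home and the squat bottle's cap is fully up (value of joint each of tall1_cap, tall2_cap, tall3_cap below 0.0025 m and value of joint squat_cap above 0.015 m), for 0.2 s.
At the end, for the whole second after the job is handed in: Tall caps within 2.5 mm of home, squat cap at least 15 mm up; tall bottles upright (0.1 rad) on the tray; every piece of litter at rest inside the bin, its origin below the rim; cup, perfume, hairbrush and clipper within 40 mm of their starts (all of step 1 and angle between each of tall1, tall2, tall3's own z axis and vertical below 0.1 rad and x of tall1 in the frame of tray between -0.125 and 0.125 m and y of tall1 in the frame of tray between -0.135 and 0.135 m and x of tall2 in the frame of tray between -0.125 and 0.125 m and y of tall2 in the frame of tray between -0.135 and 0.135 m and x of tall3 in the frame of tray between -0.125 and 0.125 m and y of tall3 in the frame of tray between -0.135 and 0.135 m and x of soap1 in the frame of bin between -0.118 and 0.118 m and y of soap1 in the frame of bin between -0.088 and 0.088 m and z of soap1 in the frame of bin between -0.01 and 0.1 m and x of soap2 in the frame of bin between -0.118 and 0.118 m and y of soap2 in the frame of bin between -0.088 and 0.088 m and z of soap2 in the frame of bin between -0.01 and 0.1 m and x of paste1 in the frame of bin between -0.118 and 0.118 m and y of paste1 in the frame of bin between -0.088 and 0.088 m and z of paste1 in the frame of bin between -0.01 and 0.1 m and x of paste2 in the frame of bin between -0.118 and 0.118 m and y of paste2 in the frame of bin between -0.088 and 0.088 m and z of paste2 in the frame of bin between -0.01 and 0.1 m and x of core in the frame of bin between -0.118 and 0.118 m and y of core in the frame of bin between -0.088 and 0.088 m and z of core in the frame of bin between -0.01 and 0.1 m and linear speed of each of soap1, soap2, paste1, paste2, core below 0.05 m/s and distance of each of cup, perfume, hairbrush, clipper from where it was at the start of the episode below 0.04 m); the robot touches nothing.
It fails at once if litter was put in the bin before all the caps were set (tall within 4 mm of home, squat at least 13 mm up) (((x of soap1 in the frame of bin between -0.118 and 0.118 m and y of soap1 in the frame of bin between -0.088 and 0.088 m and z of soap1 in the frame of bin between -0.01 and 0.1 m) or (x of soap2 in the frame of bin between -0.118 and 0.118 m and y of soap2 in the frame of bin between -0.088 and 0.088 m and z of soap2 in the frame of bin between -0.01 and 0.1 m) or (x of paste1 in the frame of bin between -0.118 and 0.118 m and y of paste1 in the frame of bin between -0.088 and 0.088 m and z of paste1 in the frame of bin between -0.01 and 0.1 m) or (x of paste2 in the frame of bin between -0.118 and 0.118 m and y of paste2 in the frame of bin between -0.088 and 0.088 m and z of paste2 in the frame of bin between -0.01 and 0.1 m) or (x of core in the frame of bin between -0.118 and 0.118 m and y of core in the frame of bin between -0.088 and 0.088 m and z of core in the frame of bin between -0.01 and 0.1 m)) and (value of joint any of tall1_cap, tall2_cap, tall3_cap above 0.004 m or value of joint squat_cap below 0.013 m)).
It fails at once if a bystander (cup, perfume bottle, hairbrush, nail clipper) was moved 40 mm or more, or the cup or perfume bottle tipped over (distance of any of cup, perfume, hairbrush, clipper from where it was at the start of the episode above 0.04 m or angle between any of cup, perfume's own z axis and vertical above 0.6 rad).
Of tall1, tall2, tall3 only 2 to 3 are there at a start; the rules pass over those that are not, and their reading is None.
Of soap1, soap2, paste1, paste2, core only 4 to 5 are there at a start; the rules pass over those that are not, and their reading is None.
At some moment in a run one of soap1, soap2, paste1, paste2, core may be knocked a few centimetres aside while the robot is not near it.
Once in a run the grip may slacken for a moment while it holds something.
It also fails if it takes over 210 s, if anything falls off the work surface, if the arm or the gripper's body presses on something with over 40 N, if the wrist force passes 120 N, or if a joint passes its speed limit or range.

## Robot

A 6-joint arm with a two-finger parallel gripper is mounted at the origin on the work surface. World frame = base frame: x ahead of the robot, y to its left, z up, the work surface at z = 0. Lengths are in mm, angles in rad, forces in N, time in s.
With the tool pointing down it reaches from about 375 to 750 mm from the base axis. Payload 9 kg.
Tool frame: the origin (TCP) lies at the very end of the fingers, on their centre line; the grasp point (between the pads) lies env.grasp_offset behind it (env.grasp_offset is the distance from the TCP to the grasp point, in mm); z points along the fingers, y is the line along which they close (so a half turn about z gives the same grasp; the last joint's range is limited). The gripper opens to 85 mm and grips with 20 to 120 N. Pads are 22 mm wide; open, the fingers measure 114 mm over their backs; the gripper's body (76 mm by 85 mm) begins 54 mm behind the grasp point. The pads swing forward as they close: fully open they stand 13 mm farther back than shut.
Start: joints at [0.992, 0.104, 0.097, 1.564, 0, 1.353], TCP at [211.82, 561.399, 231.331] pointing down, gripper open.
Joint ranges: [-2.99, 2.99], [-0.84, 1.86], [-1.1, 1.16], [-1.84, 2.11], [-1.51, 1.56], [-3.14, 3.14]. Speed limits (rad/s): [2.22, 2.22, 2.57, 3.14, 3.14, 3.14].

## Interface

Orientations are given as a unit quaternion [x, y, z, w].
In Python, from plant import env, eyes, workorder gives the robot as it stands.
- The arm moves only by the tool arm_command, never from a script. Its argument "commands" is a list of rows, each an object of numbers: "dx", "dy", "dz": the shift along the world's x, y, z in cm; "ax", "ay", "az": the turn, a rotation vector about the world's x, y, z in degrees. A call has 1 to 20 rows; each row shifts and turns the commanded pose from where the row before left it; what a row does not reach is not made up. A row lasts 1/12 s, in which the tool goes at most 41.7 mm and 7.16 degrees, less where a joint would pass 70% of its speed; a pose out of reach is approached as far as the arm can. A call with a gripper value outside its range is refused whole. "hand" is the opening, from 0 (shut) to 1 (fully open), set as the call begins (left out, the last holds). The fingers move at their own pace and stop on an object; "grip_force" is the grip in N (left out, the last holds). Time passes only in rows, so rows that do not move let the fingers close. It gives the time, the measured TCP pose, the force, the opening and the grip force at its end, in the units of the state.
- env.get_state(): the state, without advancing time (a new reading comes with each control period).
- eyes.snapshot(name): name is "scene" or "top"; returns a dict with "image" (420x560x3 uint8, red, green, blue), "intrinsics" (3x3 intrinsics, pixels), "rvec" (rotation vector, rad) and "tvec" (3), from world to camera coordinates, as OpenCV has them. Camera axes: x right, y down, z forward; pixel columns grow to the right and rows downward; lengths in mm; the calibration is good to about 2 mm. A picture is of the moment at which its call begins. There is no depth.
- workorder.hand_in(): hands the job in; it is judged then, once.
The state is a dict: "t": time; "joint_pos": joint angles; "dq": joint speeds; "tau": joint torques, N m; "tcp_pos": TCP position; "ee_rot": TCP orientation; "ft_force": force on the tool from outside, world axes, zero at the start; "ft_torque": the same for the moment, N m; "finger_gap": finger opening in mm; "gripper_force": force on a finger pad.
Only numpy, scipy, OpenCV 4.12 (cv2) and the standard library are available. Lean on these libraries where they do the work, as an engineer would, in place of code of your own. Each camera call takes 0.05 s, during which the arm holds its last target. There are 200 camera calls.

## Working session

There is one attempt and no reset: what is moved stays moved. The work goes in short steps, Python scripts to look and compute and a tool call to move; the robot and the scene stay as the last step left them, time stands still between calls to the robot, and variables do not carry over. Pictures are saved under pics/ and viewed, at most 14 in all, crops included, and the job is handed in when it is done.

Besides the shell and the picture viewer there is one more tool, called as name(argument=value, ...), one argument or row to a line, values as JSON. arm_command: Moves the arm, as the interface text tells. Its arguments: {"type":"object","properties":{"commands":{"type":"array","items":{"type":"object","properties":{"dx":{"type":"number"},"dy":{"type":"number"},"dz":{"type":"number"},"ax":{"type":"number"},"ay":{"type":"number"},"az":{"type":"number"}}}},"hand":{"type":"number"},"grip_force":{"type":"number"}},"required":["commands"]}

```bash
ls; mkdir -p pics; cat > h.py <<'E'
import numpy as np, cv2
from plant import env, eyes, workorder
def snap(n,f):
    s=eyes.snapshot(n); cv2.imwrite(f'pics/{f}.png',s['image'][:,:,::-1]); np.savez(f'{f}.npz',**s); return s
def cam(s):
    R=cv2.Rodrigues(np.array(s['rvec'],float))[0]; return np.array(s['intrinsics'],float),R,np.array(s['tvec'],float).ravel()
def onz(s,u,v,z):
    K,R,t=cam(s); d=R.T@np.linalg.inv(K)@[u,v,1]; c=-R.T@t; return c+d*(z-c[2])/d[2]
def tri(s1,p1,s2,p2):
    P=[]
    for s in (s1,s2):
        K,R,t=cam(s); P.append(K@np.c_[R,t])
    X=cv2.triangulatePoints(P[0],P[1],np.array(p1,float).reshape(2,1),np.array(p2,float).reshape(2,1)).ravel(); return X[:3]/X[3]
def proj(s,X):
    K,R,t=cam(s); p=K@(R@np.array(X,float)+t); return p[:2]/p[2]
def load(f): return dict(np.load(f'{f}.npz'))
E
python3 - <<'E'
from h import *
for n in('scene','top'):
    s=snap(n,n+'0'); K,R,t=cam(s); print(n,-R.T@t,K[0,0])
    cv2.imwrite(f'pics/{n}0b.png',cv2.resize(s['image'][:,:,::-1],(800,600),interpolation=cv2.INTER_CUBIC))
print(env.grasp_offset,env.get_state())
E
```

```text
pics
scene [1221.34086959   84.56874583  870.10721038] 394.10752647311745
top [ 451.51030859    4.82591466 1162.79705705] 397.4597082223207
18.700000000000003 {'t': 0.1, 'joint_pos': array([ 9.92293616e-01,  1.04630573e-01,  9.65837164e-02,  1.56391232e+00,
       -1.66709097e-05,  1.35311005e+00]), 'dq': array([ 0.00076255, -0.00081506,  0.00245103, -0.00080693, -0.00041733,
       -0.00014168]), 'tau': array([ 6.55879645e-03, -5.58205891e+01,  5.04721248e+01,  1.30034366e-02,
       -2.18711330e-04,  5.52516326e-05]), 'tcp_pos': array([211.64883717, 561.12123502, 230.62555455]), 'ee_rot': array([ 1.79431146e-01,  9.83770362e-01, -5.39191510e-04, -2.17713826e-04]), 'ft_force': array([-0.03387494, -1.02726824,  0.17771084]), 'ft_torque': array([ 0.01459768,  0.00783913, -0.0502416 ]), 'gripper_force': 0.0, 'finger_gap': 85.23478224956993}
```

View pics/scene0b.png

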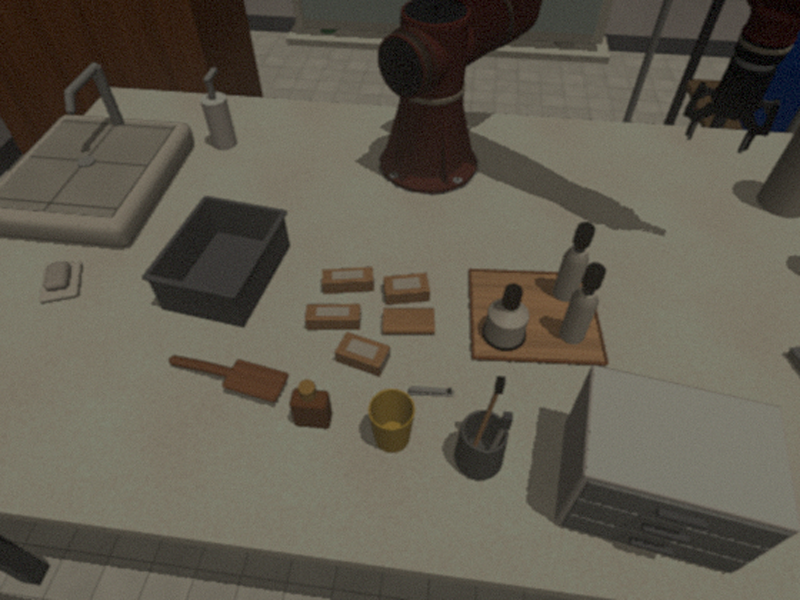

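View pics/top0b.png

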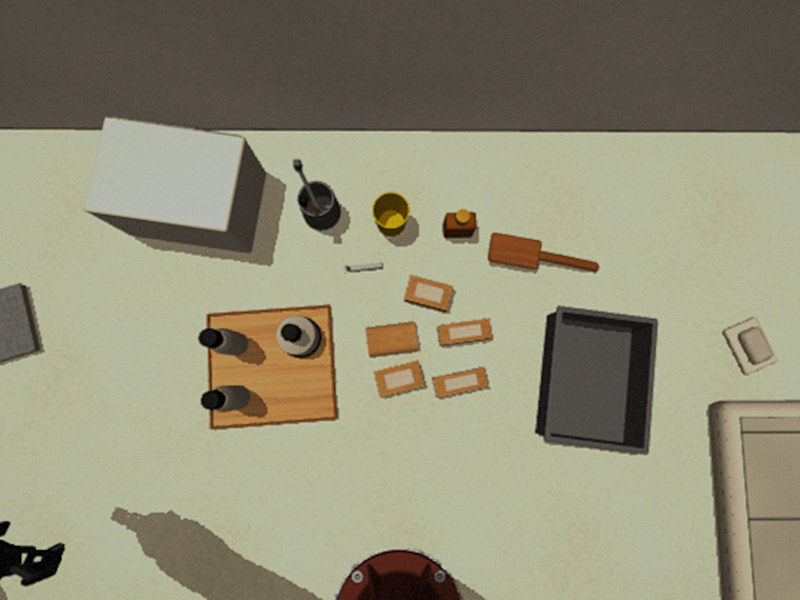

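```bash
python3 - <<'E'
from h import *
for n,(x,y) in(('top',(140,180)),('scene',(210,150))):
    im=load(n+'0')['image'][y:y+150,x:x+216,::-1]
    cv2.imwrite(f'pics/{n}0c.png',cv2.convertScaleAbs(cv2.resize(im,(800,556),interpolation=cv2.INTER_CUBIC),alpha=1.4))
E
```

```text
(no output)
```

View pics/top0c.png

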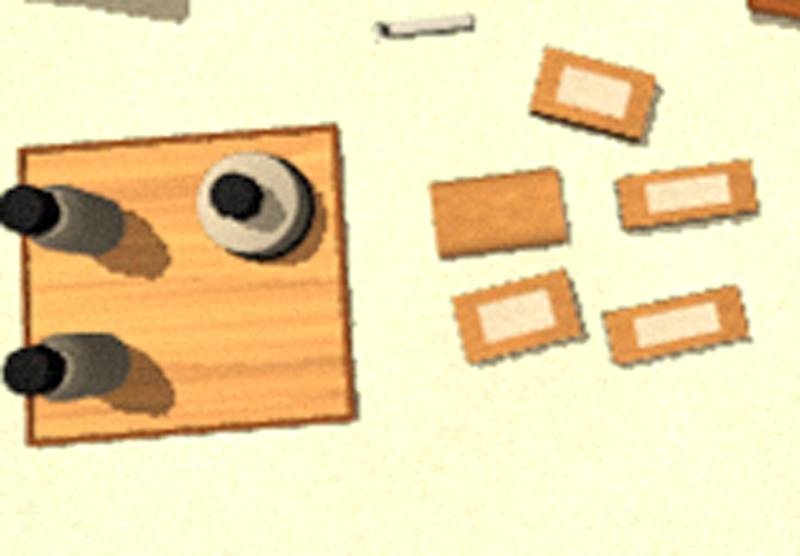

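View pics/scene0c.png

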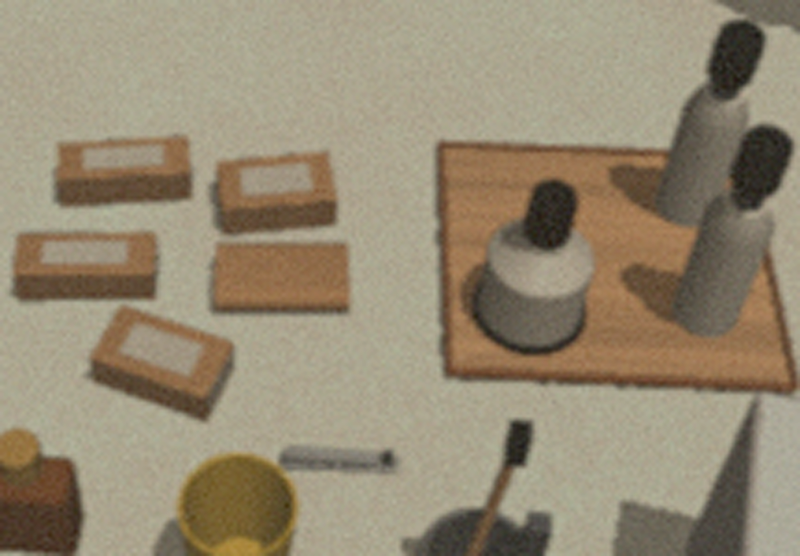

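```bash
cat > m.py <<'E'
from h import *
T=load('top0');S=load('scene0'); k=216/800
ct=lambda p:(140+p[0]*k-.37,180+p[1]*k-.37); cs=lambda p:(210+p[0]*k-.37,150+p[1]*k-.37)
E
python3 - <<'E'
from m import *
np.set_printoptions(precision=1,suppress=True)
for n,a,b in [('tA',(20,209),(771,137)),('tB',(27,371),(744,33)),('sq',(235,196),(555,192)),
 ('soapA',(595,92),(162,350)),('core',(500,211),(281,275)),('soapB',(517,316),(276,180)),('pasteA',(688,194),(85,252)),('pasteB',(677,325),(123,157)),
 ('tray far L',(22,150),(790,390)),('tray nearR',(355,418),(440,143))]:
    X=tri(T,ct(a),S,cs(b)); print(n,X,proj(T,X)-ct(a),proj(S,X)-cs(b))
for n,a,b,z in[('soapA',(558,85),(634,101),32),('core',(437,218),(562,205),24),('soapB',(480,325),(555,308),32),('pasteA',(644,197),(730,190),34),('pasteB',(633,333),(720,317),34),('tray',(22,150),(338,125),8)]:
    A=onz(T,*ct(a),z);B=onz(T,*ct(b),z);d=B-A;print(n,(A+B)/2,'axis deg',np.degrees(np.arctan2(d[1],d[0]))%180,np.linalg.norm(d))
for p in[(557,308),(657,319),(648,452),(545,437)]: print(onz(T,p[0]*.7,p[1]*.7,100))
for p in[(150,275),(240,323),(288,211),(212,198)]: print('S',onz(S,p[0]*.7,p[1]*.7,100))
print(proj(T,[600,0,0]))
E
```

```text
tA [521.9 325.9 192.7] [-0.4 -0. ] [-0.4  0. ]
tB [416.8 318.4 188.2] [-0.4 -0. ] [-0.4  0. ]
sq [535.  196.2 135.7] [-0.5  0. ] [-0.5  0. ]
soapA [624.6 -62.9  29.8] [-0.1  0. ] [-0.1 -0. ]
core [533.   11.2  14. ] [-0.1  0. ] [-0.2 -0. ]
soapB [451.8  -2.3  30.3] [-0.  0.] [-0. -0.]
pasteA [ 544.9 -134.5   32.4] [ 0.1 -0. ] [0.1 0. ]
pasteB [ 444.9 -124.6   32.5] [ 0.2 -0. ] [0.2 0. ]
tray far L [581.9 385.9   4.1] [0.6 0. ] [ 0.7 -0.1]
tray nearR [374.2 122.9   9.1] [-0.3  0. ] [-0.3  0. ]
soapA [623.5 -63.8  32. ] axis deg 78.00422590256154 60.34799389694264
core [532.   11.1  24. ] axis deg 95.91756549465477 97.23288728670099
soapB [451.4  -2.7  32. ] axis deg 102.58741710081092 58.52172863537135
pasteA [ 545.1 -133.2   34. ] axis deg 94.63472583482097 66.59264853140381
pasteB [ 444.8 -123.7   34. ] axis deg 100.20308793446283 67.50935825109062
tray [591.6 262.6   8. ] axis deg 94.59326424991262 248.40832128921966
[ 583.6 -301.3  100. ]
[ 562.7 -490.4  100. ]
[ 317.4 -458.9  100. ]
[ 344.9 -270.2  100. ]
S [ 557.5 -476.8  100. ]
S [ 647.5 -271.9  100. ]
S [ 343.6 -265.4  100. ]
S [ 322.9 -438.5  100. ]
[278.3 214.3]
```

arm_command(
  commands=[
    {"dx": 2,"dy": -1.5},
    {"dx": 2,"dy": -1.5},
    {"dx": 2,"dy": -1.5},
    {"dx": 2,"dy": -1.5},
    {"dx": 2,"dy": -1.5},
    {"dx": 2,"dy": -1.5},
    {"dx": 2,"dy": -1.5},
    {"dx": 2,"dy": -1.5},
    {"dx": 2,"dy": -1.5},
    {"dx": 2,"dy": -1.5},
    {"dx": 2,"dy": -1.5},
    {"dx": 2,"dy": -1.5},
    {"dx": 2,"dy": -1.5},
    {"dx": 2,"dy": -1.5},
    {"dx": 2,"dy": -1.5},
    {"dx": 1,"dy": -1},
    {},
  ],
  hand=0,
  grip_force=40,
)

```text
invalid input
```

arm_command(
  commands=[
    {"dx": 2,"dy": -1.5,"dz": 0},
    {"dx": 2,"dy": -1.5,"dz": 0},
    {"dx": 2,"dy": -1.5,"dz": 0},
    {"dx": 2,"dy": -1.5,"dz": 0},
    {"dx": 2,"dy": -1.5,"dz": 0},
    {"dx": 2,"dy": -1.5,"dz": 0},
    {"dx": 2,"dy": -1.5,"dz": 0},
    {"dx": 2,"dy": -1.5,"dz": 0},
    {"dx": 2,"dy": -1.5,"dz": 0},
    {"dx": 2,"dy": -1.5,"dz": 0},
    {"dx": 2,"dy": -1.5,"dz": 0},
    {"dx": 2,"dy": -1.5,"dz": 0},
    {"dx": 2,"dy": -1.5,"dz": 0},
    {"dx": 2,"dy": -1.5,"dz": 0},
    {"dx": 2,"dy": -1.5,"dz": 0},
    {"dx": 1,"dy": -1,"dz": 0},
    {"dx": 0,"dy": 0,"dz": 0},
  ],
  hand=0,
  grip_force=40,
)

```text
invalid input
```

arm_command(
  commands=[
    {"dx": 2,"dy": -1.5,"dz": 0,"ax": 0,"ay": 0,"az": 0},
  ],
  hand=0,
  grip_force=40,
)

```text
t: 0.18
tcp_pos: [229.5, 547.5, 230.7]
ee_rot: [0.178, 0.984, -0.0, -0.001]
ft_force: [-0.2, -0.2, 0.4]
finger_gap: 75.4
gripper_force: 0.0
```

arm_command(
  commands=[
    {"dx": 2,"dy": -1.5,"dz": 0,"ax": 0,"ay": 0,"az": 0},
    {"dx": 2,"dy": -1.5,"dz": 0,"ax": 0,"ay": 0,"az": 0},
    {"dx": 2,"dy": -1.5,"dz": 0,"ax": 0,"ay": 0,"az": 0},
    {"dx": 2,"dy": -1.5,"dz": 0,"ax": 0,"ay": 0,"az": 0},
    {"dx": 2,"dy": -1.5,"dz": 0,"ax": 0,"ay": 0,"az": 0},
    {"dx": 2,"dy": -1.5,"dz": 0,"ax": 0,"ay": 0,"az": 0},
    {"dx": 2,"dy": -1.5,"dz": 0,"ax": 0,"ay": 0,"az": 0},
    {"dx": 2,"dy": -1.5,"dz": 0,"ax": 0,"ay": 0,"az": 0},
    {"dx": 2,"dy": -1.5,"dz": 0,"ax": 0,"ay": 0,"az": 0},
    {"dx": 2,"dy": -1.5,"dz": 0,"ax": 0,"ay": 0,"az": 0},
    {"dx": 2,"dy": -1.5,"dz": 0,"ax": 0,"ay": 0,"az": 0},
    {"dx": 2,"dy": -1.5,"dz": 0,"ax": 0,"ay": 0,"az": 0},
    {"dx": 2,"dy": -1.5,"dz": 0,"ax": 0,"ay": 0,"az": 0},
    {"dx": 2,"dy": -1.5,"dz": 0,"ax": 0,"ay": 0,"az": 0},
    {"dx": 1,"dy": -1.3,"dz": 0,"ax": 0,"ay": 0,"az": 0},
    {"dx": 0,"dy": 0,"dz": 0,"ax": 0,"ay": 0,"az": 0},
    {"dx": 0,"dy": 0,"dz": 0,"ax": 0,"ay": 0,"az": 0},
  ],
)

```text
t: 1.6
tcp_pos: [521.9, 322.8, 230.8]
ee_rot: [0.18, 0.984, -0.0, -0.001]
ft_force: [0.4, 0.0, 0.2]
finger_gap: -0.0
gripper_force: 0.0
```

arm_command(
  commands=[
    {"dx": 0,"dy": 0.3,"dz": -1.2,"ax": 0,"ay": 0,"az": 0},
    {"dx": 0,"dy": 0,"dz": -1.2,"ax": 0,"ay": 0,"az": 0},
    {"dx": 0,"dy": 0,"dz": -1.2,"ax": 0,"ay": 0,"az": 0},
    {"dx": 0,"dy": 0,"dz": -0.5,"ax": 0,"ay": 0,"az": 0},
    {"dx": 0,"dy": 0,"dz": -0.5,"ax": 0,"ay": 0,"az": 0},
    {"dx": 0,"dy": 0,"dz": -0.5,"ax": 0,"ay": 0,"az": 0},
    {"dx": 0,"dy": 0,"dz": -0.4,"ax": 0,"ay": 0,"az": 0},
    {"dx": 0,"dy": 0,"dz": 0,"ax": 0,"ay": 0,"az": 0},
  ],
)

```text
t: 2.27
tcp_pos: [521.2, 326.7, 175.7]
ee_rot: [0.179, 0.984, 0.0, -0.0]
ft_force: [-0.2, -0.1, -0.1]
finger_gap: 0.2
gripper_force: 0.0
```

arm_command(
  commands=[
    {"dx": 0,"dy": 0,"dz": -0.2,"ax": 0,"ay": 0,"az": 0},
    {"dx": 0,"dy": 0,"dz": 0,"ax": 0,"ay": 0,"az": 0},
  ],
)

```text
t: 2.43
tcp_pos: [521.8, 326.5, 174.4]
ee_rot: [0.179, 0.984, 0.0, 0.0]
ft_force: [-0.4, -1.1, 2.0]
finger_gap: 0.2
gripper_force: 1.2
```

arm_command(
  commands=[
    {"dx": 0,"dy": 0,"dz": -0.2,"ax": 0,"ay": 0,"az": 0},
    {"dx": 0,"dy": 0,"dz": 0,"ax": 0,"ay": 0,"az": 0},
  ],
)

```text
t: 2.6
tcp_pos: [522.1, 326.6, 173.0]
ee_rot: [0.179, 0.984, 0.0, 0.001]
ft_force: [-1.8, -1.3, 7.8]
finger_gap: 0.4
gripper_force: 3.9
```

arm_command(
  commands=[
    {"dx": 0,"dy": 0,"dz": -0.2,"ax": 0,"ay": 0,"az": 0},
    {"dx": 0,"dy": 0,"dz": 0,"ax": 0,"ay": 0,"az": 0},
  ],
)

```text
t: 2.77
tcp_pos: [522.9, 326.9, 173.0]
ee_rot: [0.179, 0.984, 0.001, 0.002]
ft_force: [-1.7, -0.4, 15.4]
finger_gap: 0.1
gripper_force: 8.4
```

arm_command(
  commands=[
    {"dx": 0,"dy": 0,"dz": -0.2,"ax": 0,"ay": 0,"az": 0},
    {"dx": 0,"dy": 0,"dz": 0,"ax": 0,"ay": 0,"az": 0},
  ],
)

```text
t: 2.93
tcp_pos: [523.8, 327.3, 173.0]
ee_rot: [0.179, 0.984, 0.002, 0.003]
ft_force: [-3.1, -1.9, 25.7]
finger_gap: 0.2
gripper_force: 13.1
```

arm_command(
  commands=[
    {"dx": 0,"dy": 0,"dz": 1,"ax": 0,"ay": 0,"az": 0},
    {"dx": 0,"dy": 0,"dz": 2,"ax": 0,"ay": 0,"az": 0},
    {"dx": 0,"dy": 0,"dz": 3,"ax": 0,"ay": 0,"az": 0},
    {"dx": -2,"dy": -0.2,"dz": 0,"ax": 0,"ay": 0,"az": 0},
    {"dx": -2,"dy": -0.2,"dz": 0,"ax": 0,"ay": 0,"az": 0},
    {"dx": -2,"dy": -0.2,"dz": 0,"ax": 0,"ay": 0,"az": 0},
    {"dx": -2,"dy": -0.2,"dz": 0,"ax": 0,"ay": 0,"az": 0},
    {"dx": -2,"dy": 0,"dz": 0,"ax": 0,"ay": 0,"az": 0},
    {"dx": -0.5,"dy": 0,"dz": 0,"ax": 0,"ay": 0,"az": 0},
    {"dx": 0,"dy": 0,"dz": 0,"ax": 0,"ay": 0,"az": 0},
    {"dx": 0,"dy": 0,"dz": 0,"ax": 0,"ay": 0,"az": 0},
  ],
)

```text
t: 3.85
tcp_pos: [417.3, 318.5, 228.3]
ee_rot: [0.179, 0.984, 0.0, 0.0]
ft_force: [1.6, 0.4, -0.4]
finger_gap: -0.3
gripper_force: 0.0
```

Well placed over the second bottle; press it the same way (top about 188–191).

arm_command(
  commands=[
    {"dx": 0,"dy": 0,"dz": -1.5,"ax": 0,"ay": 0,"az": 0},
    {"dx": 0,"dy": 0,"dz": -1.5,"ax": 0,"ay": 0,"az": 0},
    {"dx": 0,"dy": 0,"dz": -0.5,"ax": 0,"ay": 0,"az": 0},
    {"dx": 0,"dy": 0,"dz": -0.5,"ax": 0,"ay": 0,"az": 0},
    {"dx": 0,"dy": 0,"dz": -0.5,"ax": 0,"ay": 0,"az": 0},
    {"dx": 0,"dy": 0,"dz": -0.5,"ax": 0,"ay": 0,"az": 0},
    {"dx": 0,"dy": 0,"dz": -0.3,"ax": 0,"ay": 0,"az": 0},
    {"dx": 0,"dy": 0,"dz": 0,"ax": 0,"ay": 0,"az": 0},
  ],
)

```text
t: 4.52
tcp_pos: [417.4, 318.4, 175.8]
ee_rot: [0.18, 0.984, 0.0, 0.0]
ft_force: [-0.4, -0.1, -0.9]
finger_gap: 0.1
gripper_force: 0.0
```

arm_command(
  commands=[
    {"dx": 0,"dy": 0,"dz": -0.2,"ax": 0,"ay": 0,"az": 0},
    {"dx": 0,"dy": 0,"dz": -0.2,"ax": 0,"ay": 0,"az": 0},
    {"dx": 0,"dy": 0,"dz": 0,"ax": 0,"ay": 0,"az": 0},
  ],
)

```text
t: 4.77
tcp_pos: [417.9, 318.8, 173.0]
ee_rot: [0.179, 0.984, 0.001, 0.001]
ft_force: [-1.0, -0.4, 10.1]
finger_gap: -0.1
gripper_force: 5.2
```

arm_command(
  commands=[
    {"dx": 0,"dy": 0,"dz": -0.2,"ax": 0,"ay": 0,"az": 0},
    {"dx": 0,"dy": 0,"dz": 0,"ax": 0,"ay": 0,"az": 0},
  ],
)

```text
t: 4.93
tcp_pos: [418.8, 319.2, 172.9]
ee_rot: [0.179, 0.984, 0.002, 0.003]
ft_force: [-2.3, -1.0, 20.2]
finger_gap: 0.1
gripper_force: 10.3
```

arm_command(
  commands=[
    {"dx": 0,"dy": 0,"dz": 1,"ax": 0,"ay": 0,"az": 0},
    {"dx": 0,"dy": 0,"dz": 2,"ax": 0,"ay": 0,"az": 0},
    {"dx": 0,"dy": 0,"dz": 3,"ax": 0,"ay": 0,"az": 0},
    {"dx": 2,"dy": -2,"dz": 0,"ax": 0,"ay": 0,"az": 0},
    {"dx": 2,"dy": -2,"dz": 0,"ax": 0,"ay": 0,"az": 0},
    {"dx": 2,"dy": -2,"dz": 0,"ax": 0,"ay": 0,"az": 0},
    {"dx": 2,"dy": -2,"dz": 0,"ax": 0,"ay": 0,"az": 0},
    {"dx": 2,"dy": -2,"dz": 0,"ax": 0,"ay": 0,"az": 0},
    {"dx": 1.8,"dy": -2.2,"dz": 0,"ax": 0,"ay": 0,"az": 0},
    {"dx": 0,"dy": 0,"dz": 0,"ax": 0,"ay": 0,"az": 0},
    {"dx": 0,"dy": 0,"dz": 0,"ax": 0,"ay": 0,"az": 0},
    {"dx": 0,"dy": 0,"dz": 0,"ax": 0,"ay": 0,"az": 0},
  ],
  hand=0.8,
)

```text
t: 5.93
tcp_pos: [534.6, 196.6, 229.3]
ee_rot: [0.18, 0.984, 0.0, -0.0]
ft_force: [0.3, 0.6, -0.1]
finger_gap: 68.5
gripper_force: 0.0
```

arm_command(
  commands=[
    {"dx": 0,"dy": 0,"dz": -2,"ax": 0,"ay": 0,"az": 0},
    {"dx": 0,"dy": 0,"dz": -2,"ax": 0,"ay": 0,"az": 0},
    {"dx": 0,"dy": 0,"dz": -2,"ax": 0,"ay": 0,"az": 0},
    {"dx": 0,"dy": 0,"dz": -2,"ax": 0,"ay": 0,"az": 0},
    {"dx": 0,"dy": 0,"dz": -1.5,"ax": 0,"ay": 0,"az": 0},
    {"dx": 0,"dy": 0,"dz": -1.5,"ax": 0,"ay": 0,"az": 0},
    {"dx": 0,"dy": 0,"dz": -1.2,"ax": 0,"ay": 0,"az": 0},
    {"dx": 0,"dy": 0,"dz": 0,"ax": 0,"ay": 0,"az": 0},
  ],
)

```text
t: 6.6
tcp_pos: [532.8, 197.1, 104.8]
ee_rot: [0.179, 0.984, -0.0, -0.002]
ft_force: [-0.2, -0.1, -0.1]
finger_gap: 68.2
gripper_force: 0.0
```

arm_command(
  commands=[
    {"dx": 0,"dy": 0,"dz": 0,"ax": 0,"ay": 0,"az": 0},
    {"dx": 0,"dy": 0,"dz": 0,"ax": 0,"ay": 0,"az": 0},
    {"dx": 0,"dy": 0,"dz": 0,"ax": 0,"ay": 0,"az": 0},
    {"dx": 0,"dy": 0,"dz": 0,"ax": 0,"ay": 0,"az": 0},
    {"dx": 0,"dy": 0,"dz": 0,"ax": 0,"ay": 0,"az": 0},
    {"dx": 0,"dy": 0,"dz": 0,"ax": 0,"ay": 0,"az": 0},
  ],
  hand=0,
  grip_force=40,
)

```text
t: 7.1
tcp_pos: [536.2, 198.4, 109.2]
ee_rot: [0.179, 0.984, 0.002, 0.001]
ft_force: [2.4, 10.6, 0.6]
finger_gap: 30.9
gripper_force: 40.5
```

arm_command(
  commands=[
    {"dx": 0,"dy": 0.2,"dz": 0.4,"ax": 0,"ay": 0,"az": 0},
    {"dx": 0,"dy": 0,"dz": 0.4,"ax": 0,"ay": 0,"az": 0},
    {"dx": 0,"dy": 0,"dz": 0.4,"ax": 0,"ay": 0,"az": 0},
    {"dx": 0,"dy": 0,"dz": 0.4,"ax": 0,"ay": 0,"az": 0},
    {"dx": 0,"dy": 0,"dz": 0,"ax": 0,"ay": 0,"az": 0},
  ],
)

```text
t: 7.52
tcp_pos: [536.1, 198.6, 124.9]
ee_rot: [0.179, 0.984, 0.001, 0.001]
ft_force: [3.9, 1.4, 2.8]
finger_gap: 30.6
gripper_force: 40.9
```

arm_command(
  commands=[
    {"dx": 0,"dy": 0,"dz": 0.3,"ax": 0,"ay": 0,"az": 0},
    {"dx": 0,"dy": 0,"dz": 0.3,"ax": 0,"ay": 0,"az": 0},
    {"dx": 0,"dy": 0,"dz": 0,"ax": 0,"ay": 0,"az": 0},
  ],
)

```text
t: 7.77
tcp_pos: [535.7, 198.6, 125.9]
ee_rot: [0.18, 0.984, 0.0, 0.0]
ft_force: [19.9, 4.5, -32.5]
finger_gap: 31.0
gripper_force: 45.9
```

arm_command(
  commands=[
    {"dx": 0,"dy": 0,"dz": 0,"ax": 0,"ay": 0,"az": 0},
    {"dx": 0,"dy": 0,"dz": 0,"ax": 0,"ay": 0,"az": 0},
    {"dx": 0,"dy": 0,"dz": 0,"ax": 0,"ay": 0,"az": 0},
    {"dx": 0,"dy": 0,"dz": 0,"ax": 0,"ay": 0,"az": 0},
    {"dx": 0,"dy": 0,"dz": 2.5,"ax": 0,"ay": 0,"az": 0},
    {"dx": 0,"dy": 0,"dz": 2.5,"ax": 0,"ay": 0,"az": 0},
    {"dx": 0,"dy": 0,"dz": 2.5,"ax": 0,"ay": 0,"az": 0},
    {"dx": 0,"dy": 0,"dz": 2.5,"ax": 0,"ay": 0,"az": 0},
    {"dx": -0.5,"dy": -3,"dz": 0,"ax": 0,"ay": 0,"az": 0},
    {"dx": -0.5,"dy": -3,"dz": 0,"ax": 0,"ay": 0,"az": 0},
    {"dx": -0.5,"dy": -3,"dz": 0,"ax": 0,"ay": 0,"az": 0},
    {"dx": -0.5,"dy": -3,"dz": 0,"ax": 0,"ay": 0,"az": 0},
    {"dx": -0.5,"dy": -3,"dz": 0,"ax": 0,"ay": 0,"az": 0},
    {"dx": -0.5,"dy": -3,"dz": 0,"ax": 0,"ay": 0,"az": 0},
    {"dx": -0.5,"dy": -3,"dz": 0,"ax": 0,"ay": 0,"az": 0},
    {"dx": -0.5,"dy": -3,"dz": 0,"ax": 0,"ay": 0,"az": 0},
    {"dx": -0.5,"dy": -3,"dz": 0,"ax": 0,"ay": 0,"az": 0},
    {"dx": -0.5,"dy": -3,"dz": 0,"ax": 0,"ay": 0,"az": 0},
    {"dx": -0.5,"dy": -3,"dz": 0,"ax": 0,"ay": 0,"az": 0},
    {"dx": -0.5,"dy": -3,"dz": 0,"ax": 0,"ay": 0,"az": 0},
  ],
  hand=1,
)

```text
t: 9.43
tcp_pos: [474.4, -163.1, 230.1]
ee_rot: [0.179, 0.984, -0.0, 0.001]
ft_force: [0.9, 0.1, 0.2]
finger_gap: 85.4
gripper_force: 0.0
```

arm_command(
  commands=[
    {"dx": -0.5,"dy": -3,"dz": 0,"ax": 0,"ay": 0,"az": 0},
    {"dx": -0.5,"dy": -3,"dz": 0,"ax": 0,"ay": 0,"az": 0},
    {"dx": -0.5,"dy": -3,"dz": 0,"ax": 0,"ay": 0,"az": 0},
    {"dx": -0.5,"dy": -3,"dz": 0,"ax": 0,"ay": 0,"az": 0},
    {"dx": 0,"dy": -3,"dz": 0,"ax": 0,"ay": 0,"az": 0},
    {"dx": 0,"dy": 0,"dz": 0,"ax": 0,"ay": 0,"az": 0},
    {"dx": 0,"dy": 0,"dz": 0,"ax": 0,"ay": 0,"az": 0},
  ],
)

```text
t: 10.02
tcp_pos: [454.4, -312.8, 229.5]
ee_rot: [0.181, 0.984, 0.0, -0.0]
ft_force: [0.2, -0.5, 0.0]
finger_gap: 85.7
gripper_force: 0.0
```

```bash
cat > look.py <<'E'
from h import *
import sys
tag=sys.argv[1]; o=[]
for n,(x,y) in(('top',(140,180)),('scene',(210,150))):
    im=snap(n,n+tag)['image'][y:y+150,x:x+216,::-1]
    o.append(cv2.convertScaleAbs(cv2.resize(im,(432,300),interpolation=cv2.INTER_CUBIC),alpha=1.4))
cv2.imwrite(f'pics/both{tag}.png',np.vstack(o)); print(env.get_state()['tcp_pos'],env.get_state()['t'])
E
python3 look.py 1
```

```text
[ 454.83588825 -311.19497635  229.72496404] 10.1167
```

View pics/both1.png

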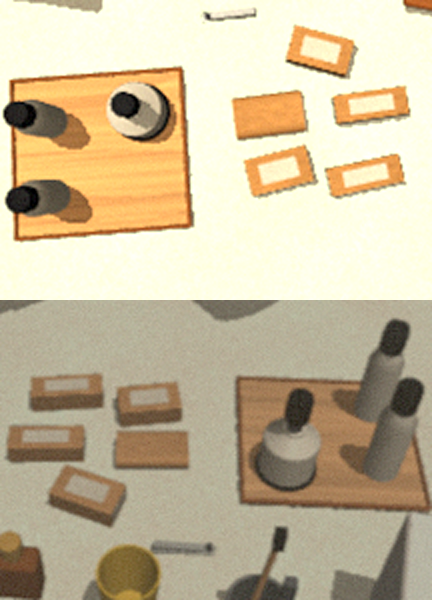

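```bash
python3 - <<'E'
from m import *
np.set_printoptions(precision=1,suppress=True)
T1=load('top1');S1=load('scene1')
t2=lambda p:(140+p[0]/2-.25,180+p[1]/2-.25); s2=lambda p:(210+p[0]/2-.25,150+p[1]/2-.25)
for n,a,b in[('sq',(124,105),(301,96)),('tA',(15,112),(409,85)),('tB',(18,200),(397,27))]:print(n,tri(T1,t2(a),S1,s2(b)))
for n,p,z in[('cup',(391,222),0),('perf base',(459,237),0),('clip',(364,267),14),('clipL',(346,268),14)]:print(n,onz(T1,p[0]*.7,p[1]*.7,z))
print(env.get_state()['joint_pos'])
E
```

```text
sq [534.6 196.6 149.1]
tA [523.8 324.1 175.2]
tB [416.2 318.  171.5]
cup [778.5  13.9   0. ]
perf base [ 746.4 -129.     0. ]
clip [679.2  69.2  14. ]
clipL [677.1 106.2  14. ]
[-0.8 -0.  -0.1  1.6  0.  -0.5]
```

arm_command(
  commands=[
    {"dx": 0,"dy": 2,"dz": -1,"ax": 0,"ay": 0,"az": -6},
    {"dx": 0,"dy": 2,"dz": -1,"ax": 0,"ay": 0,"az": -6},
    {"dx": 0,"dy": 2,"dz": -1,"ax": 0,"ay": 0,"az": -6},
    {"dx": 0,"dy": 2,"dz": -1,"ax": 0,"ay": 0,"az": -6},
    {"dx": -0.2,"dy": 2,"dz": -1,"ax": 0,"ay": 0,"az": -6},
    {"dx": -0.2,"dy": 2,"dz": -1.5,"ax": 0,"ay": 0,"az": -6},
    {"dx": -0.2,"dy": 2,"dz": -1.5,"ax": 0,"ay": 0,"az": -6},
    {"dx": -0.2,"dy": 2,"dz": -1.5,"ax": 0,"ay": 0,"az": -6},
    {"dx": -0.2,"dy": 1.5,"dz": -1.5,"ax": 0,"ay": 0,"az": -6},
    {"dx": 0,"dy": 1.3,"dz": -2,"ax": 0,"ay": 0,"az": -5},
    {"dx": 0,"dy": 0,"dz": -2,"ax": 0,"ay": 0,"az": 0},
    {"dx": 0,"dy": 0,"dz": 0,"ax": 0,"ay": 0,"az": 0},
    {"dx": 0,"dy": 0,"dz": 0,"ax": 0,"ay": 0,"az": 0},
  ],
  hand=0.85,
)

```text
t: 11.2
tcp_pos: [444.3, -122.4, 79.3]
ee_rot: [0.64, 0.769, -0.0, -0.001]
ft_force: [0.8, 0.9, 0.5]
finger_gap: 72.6
gripper_force: 0.0
```

arm_command(
  commands=[
    {"dx": 0,"dy": -0.1,"dz": -2,"ax": 0,"ay": 0,"az": 0},
    {"dx": 0,"dy": 0,"dz": -2,"ax": 0,"ay": 0,"az": 0},
    {"dx": 0,"dy": 0,"dz": -2,"ax": 0,"ay": 0,"az": 0},
    {"dx": 0,"dy": 0,"dz": -1.1,"ax": 0,"ay": 0,"az": 0},
    {"dx": 0,"dy": 0,"dz": -0.7,"ax": 0,"ay": 0,"az": 0},
    {"dx": 0,"dy": 0,"dz": 0,"ax": 0,"ay": 0,"az": 0},
  ],
)

```text
t: 11.7
tcp_pos: [444.6, -124.5, 1.1]
ee_rot: [0.641, 0.768, -0.0, -0.0]
ft_force: [-0.4, 1.3, -0.0]
finger_gap: 72.4
gripper_force: 0.0
```

arm_command(
  commands=[
    {"dx": 0,"dy": 0,"dz": 0,"ax": 0,"ay": 0,"az": 0},
    {"dx": 0,"dy": 0,"dz": 0,"ax": 0,"ay": 0,"az": 0},
    {"dx": 0,"dy": 0,"dz": 0,"ax": 0,"ay": 0,"az": 0},
    {"dx": 0,"dy": 0,"dz": 0,"ax": 0,"ay": 0,"az": 0},
    {"dx": 0,"dy": 0,"dz": 0,"ax": 0,"ay": 0,"az": 0},
  ],
  hand=0,
  grip_force=35,
)

```text
t: 12.12
tcp_pos: [445.9, -125.2, 2.8]
ee_rot: [0.641, 0.768, 0.0, 0.001]
ft_force: [0.3, 1.0, 6.7]
finger_gap: 39.2
gripper_force: 35.9
```

arm_command(
  commands=[
    {"dx": 0,"dy": 0,"dz": 2,"ax": 0,"ay": 0,"az": 0},
    {"dx": 0,"dy": 0,"dz": 3,"ax": 0,"ay": 0,"az": 0},
    {"dx": 0,"dy": 0,"dz": 3,"ax": 0,"ay": 0,"az": 0},
    {"dx": 0,"dy": 0,"dz": 3,"ax": 0,"ay": 0,"az": 0},
    {"dx": 0,"dy": 0,"dz": 3,"ax": 0,"ay": 0,"az": 0},
    {"dx": 0.6,"dy": -2,"dz": 0,"ax": 0,"ay": 0,"az": 0},
    {"dx": 0.6,"dy": -3,"dz": 0,"ax": 0,"ay": 0,"az": 0},
    {"dx": 0.6,"dy": -3,"dz": 0,"ax": 0,"ay": 0,"az": 0},
    {"dx": 0.6,"dy": -3,"dz": 0,"ax": 0,"ay": 0,"az": 0},
    {"dx": 0.6,"dy": -3,"dz": 0,"ax": 0,"ay": 0,"az": 0},
    {"dx": 0.6,"dy": -3,"dz": 0,"ax": 0,"ay": 0,"az": -6},
    {"dx": 0.7,"dy": -3,"dz": 0,"ax": 0,"ay": 0,"az": -6},
    {"dx": 0.7,"dy": -3,"dz": 0,"ax": 0,"ay": 0,"az": 0},
    {"dx": 0.7,"dy": -3,"dz": 0,"ax": 0,"ay": 0,"az": 0},
    {"dx": 0,"dy": 0,"dz": 0,"ax": 0,"ay": 0,"az": 0},
    {"dx": 0,"dy": 0,"dz": 0,"ax": 0,"ay": 0,"az": 0},
  ],
)

```text
t: 13.45
tcp_pos: [501.5, -385.8, 140.8]
ee_rot: [0.718, 0.696, 0.0, -0.0]
ft_force: [0.4, 0.2, -0.5]
finger_gap: 39.5
gripper_force: 35.5
```

arm_command(
  commands=[
    {"dx": 0,"dy": 0,"dz": -2.5,"ax": 0,"ay": 0,"az": 0},
    {"dx": 0,"dy": 0,"dz": -2.5,"ax": 0,"ay": 0,"az": 0},
    {"dx": 0,"dy": 0,"dz": -2.5,"ax": 0,"ay": 0,"az": 0},
    {"dx": 0,"dy": 0,"dz": -2,"ax": 0,"ay": 0,"az": 0},
    {"dx": 0,"dy": 0,"dz": 0,"ax": 0,"ay": 0,"az": 0},
  ],
)

```text
t: 13.87
tcp_pos: [499.9, -381.3, 42.1]
ee_rot: [0.717, 0.697, 0.0, -0.003]
ft_force: [-1.7, 1.1, -1.0]
finger_gap: 39.6
gripper_force: 35.4
```

arm_command(
  commands=[
    {"dx": 0,"dy": 0,"dz": 0,"ax": 0,"ay": 0,"az": 0},
    {"dx": 0,"dy": 0,"dz": 0,"ax": 0,"ay": 0,"az": 0},
    {"dx": 0,"dy": 0,"dz": 0,"ax": 0,"ay": 0,"az": 0},
    {"dx": 0,"dy": 0,"dz": 0,"ax": 0,"ay": 0,"az": 0},
    {"dx": 0,"dy": 0,"dz": 3,"ax": 0,"ay": 0,"az": 0},
    {"dx": 0,"dy": 0,"dz": 3,"ax": 0,"ay": 0,"az": 0},
    {"dx": 0,"dy": 0,"dz": 3,"ax": 0,"ay": 0,"az": 0},
    {"dx": 0,"dy": 0,"dz": 0,"ax": 0,"ay": 0,"az": 0},
  ],
  hand=0.8,
)

```text
t: 14.53
tcp_pos: [504.2, -387.2, 144.7]
ee_rot: [0.717, 0.697, -0.0, 0.005]
ft_force: [0.4, -1.6, 1.1]
finger_gap: 68.3
gripper_force: 0.0
```

```bash
cat > look2.py <<'E'
from h import *
import sys
tag=sys.argv[1]; s=snap('top','top'+tag)
im=s['image'][180:330,230:490,::-1]
cv2.imwrite(f'pics/t{tag}.png',cv2.convertScaleAbs(cv2.resize(im,(780,450),interpolation=cv2.INTER_CUBIC),alpha=1.4)); print(env.get_state()['tcp_pos'],env.get_state()['t'])
E
python3 look2.py 2
```

```text
[ 503.65558914 -386.68129535  141.70228957] 14.5833
```

View pics/t2.png

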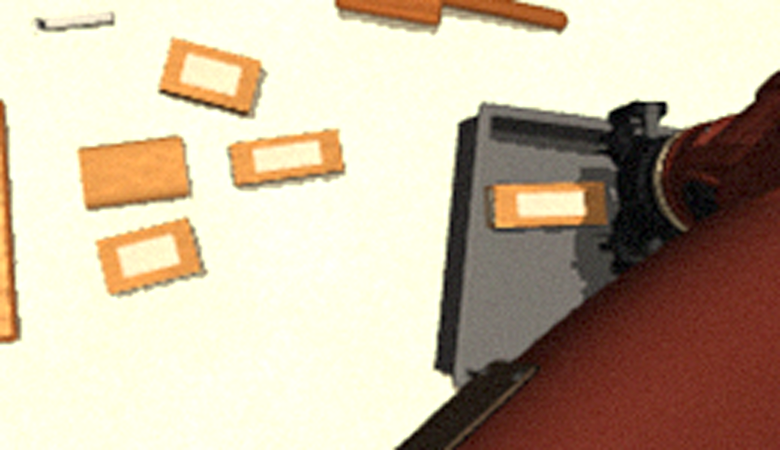

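arm_command(
  commands=[
    {"dx": 0.4,"dy": 2.5,"dz": 0,"ax": 0,"ay": 0,"az": 0},
    {"dx": 0.4,"dy": 3,"dz": 0,"ax": 0,"ay": 0,"az": 0},
    {"dx": 0.4,"dy": 3,"dz": 0,"ax": 0,"ay": 0,"az": 0},
    {"dx": 0.5,"dy": 3,"dz": 0,"ax": 0,"ay": 0,"az": 3},
    {"dx": 0.5,"dy": 3,"dz": 0,"ax": 0,"ay": 0,"az": 3},
    {"dx": 0.5,"dy": 3,"dz": 0,"ax": 0,"ay": 0,"az": 0},
    {"dx": 0.5,"dy": 3,"dz": 0,"ax": 0,"ay": 0,"az": 0},
    {"dx": 0.5,"dy": 2.5,"dz": 0,"ax": 0,"ay": 0,"az": 0},
    {"dx": 0.5,"dy": 2.3,"dz": -2,"ax": 0,"ay": 0,"az": 0},
    {"dx": 0,"dy": 0,"dz": -3,"ax": 0,"ay": 0,"az": 0},
    {"dx": 0,"dy": 0,"dz": -2,"ax": 0,"ay": 0,"az": 0},
    {"dx": 0,"dy": 0,"dz": 0,"ax": 0,"ay": 0,"az": 0},
    {"dx": 0,"dy": 0,"dz": 0,"ax": 0,"ay": 0,"az": 0},
  ],
)

```text
t: 15.67
tcp_pos: [542.9, -131.1, 65.5]
ee_rot: [0.68, 0.733, -0.0, -0.001]
ft_force: [0.6, -0.4, 0.5]
finger_gap: 68.0
gripper_force: 0.0
```

arm_command(
  commands=[
    {"dx": 0.2,"dy": -0.2,"dz": -2,"ax": 0,"ay": 0,"az": 0},
    {"dx": 0,"dy": 0,"dz": -2,"ax": 0,"ay": 0,"az": 0},
    {"dx": 0,"dy": 0,"dz": -1.3,"ax": 0,"ay": 0,"az": 0},
    {"dx": 0,"dy": 0,"dz": -0.8,"ax": 0,"ay": 0,"az": 0},
    {"dx": 0,"dy": 0,"dz": 0,"ax": 0,"ay": 0,"az": 0},
  ],
)

```text
t: 16.08
tcp_pos: [545.1, -133.5, 4.5]
ee_rot: [0.68, 0.733, -0.0, -0.001]
ft_force: [-1.2, -0.4, -0.4]
finger_gap: 68.5
gripper_force: 0.0
```

arm_command(
  commands=[
    {"dx": 0,"dy": 0,"dz": 0,"ax": 0,"ay": 0,"az": 0},
    {"dx": 0,"dy": 0,"dz": 0,"ax": 0,"ay": 0,"az": 0},
    {"dx": 0,"dy": 0,"dz": 0,"ax": 0,"ay": 0,"az": 0},
    {"dx": 0,"dy": 0,"dz": 0,"ax": 0,"ay": 0,"az": 0},
    {"dx": 0,"dy": 0,"dz": 0,"ax": 0,"ay": 0,"az": 0},
    {"dx": 0,"dy": 0,"dz": 2,"ax": 0,"ay": 0,"az": 0},
    {"dx": 0,"dy": 0,"dz": 3,"ax": 0,"ay": 0,"az": 0},
    {"dx": 0,"dy": 0,"dz": 3,"ax": 0,"ay": 0,"az": 0},
    {"dx": 0,"dy": 0,"dz": 3,"ax": 0,"ay": 0,"az": 0},
    {"dx": 0,"dy": 0,"dz": 3,"ax": 0,"ay": 0,"az": 0},
    {"dx": 0,"dy": 0,"dz": 0,"ax": 0,"ay": 0,"az": 0},
  ],
  hand=0,
)

```text
t: 17.0
tcp_pos: [548.7, -135.0, 152.7]
ee_rot: [0.68, 0.733, 0.001, 0.005]
ft_force: [0.6, -0.1, 1.2]
finger_gap: 40.0
gripper_force: 34.7
```

arm_command(
  commands=[
    {"dx": -1.4,"dy": -2.4,"dz": 0,"ax": 0,"ay": 0,"az": 0},
    {"dx": -1.4,"dy": -2.4,"dz": 0,"ax": 0,"ay": 0,"az": 0},
    {"dx": -1.4,"dy": -2.4,"dz": 0,"ax": 0,"ay": 0,"az": 0},
    {"dx": -1.4,"dy": -2.4,"dz": 0,"ax": 0,"ay": 0,"az": 0},
    {"dx": -1.4,"dy": -2.4,"dz": 0,"ax": 0,"ay": 0,"az": -6},
    {"dx": -1.4,"dy": -2.4,"dz": 0,"ax": 0,"ay": 0,"az": 0},
    {"dx": -1.4,"dy": -2.4,"dz": 0,"ax": 0,"ay": 0,"az": 0},
    {"dx": -1.4,"dy": -2.4,"dz": 0,"ax": 0,"ay": 0,"az": 0},
    {"dx": -1.4,"dy": -2.4,"dz": 0,"ax": 0,"ay": 0,"az": 0},
    {"dx": -1.7,"dy": -2.4,"dz": 0,"ax": 0,"ay": 0,"az": 0},
    {"dx": 0,"dy": 0,"dz": 0,"ax": 0,"ay": 0,"az": 0},
    {"dx": 0,"dy": 0,"dz": 0,"ax": 0,"ay": 0,"az": 0},
  ],
)

```text
t: 18.0
tcp_pos: [402.1, -374.6, 145.5]
ee_rot: [0.718, 0.696, 0.0, 0.0]
ft_force: [0.3, 0.5, -0.1]
finger_gap: 40.2
gripper_force: 34.7
```

arm_command(
  commands=[
    {"dx": 0,"dy": 0,"dz": -2.5,"ax": 0,"ay": 0,"az": 0},
    {"dx": 0,"dy": 0,"dz": -2.5,"ax": 0,"ay": 0,"az": 0},
    {"dx": 0,"dy": 0,"dz": -2.5,"ax": 0,"ay": 0,"az": 0},
    {"dx": 0,"dy": 0,"dz": -1.5,"ax": 0,"ay": 0,"az": 0},
    {"dx": 0,"dy": 0,"dz": 0,"ax": 0,"ay": 0,"az": 0},
  ],
)

```text
t: 18.42
tcp_pos: [402.1, -370.4, 51.7]
ee_rot: [0.717, 0.697, 0.001, -0.003]
ft_force: [-0.6, 0.9, 0.4]
finger_gap: 39.8
gripper_force: 34.7
```

arm_command(
  commands=[
    {"dx": 0,"dy": 0,"dz": 0,"ax": 0,"ay": 0,"az": 0},
    {"dx": 0,"dy": 0,"dz": 0,"ax": 0,"ay": 0,"az": 0},
    {"dx": 0,"dy": 0,"dz": 0,"ax": 0,"ay": 0,"az": 0},
    {"dx": 0,"dy": 0,"dz": 0,"ax": 0,"ay": 0,"az": 0},
    {"dx": 0,"dy": 0,"dz": 3,"ax": 0,"ay": 0,"az": 0},
    {"dx": 0,"dy": 0,"dz": 3,"ax": 0,"ay": 0,"az": 0},
    {"dx": 0,"dy": 0,"dz": 3,"ax": 0,"ay": 0,"az": 0},
    {"dx": 0,"dy": 0,"dz": 0,"ax": 0,"ay": 0,"az": 0},
    {"dx": 0,"dy": 0,"dz": 0,"ax": 0,"ay": 0,"az": 0},
  ],
  hand=0.8,
)

```text
t: 19.17
tcp_pos: [403.8, -375.1, 148.3]
ee_rot: [0.717, 0.697, -0.0, 0.003]
ft_force: [-0.1, 0.1, 0.2]
finger_gap: 68.3
gripper_force: 0.0
```

```bash
python3 look2.py 3
```

```text
[ 403.22875047 -374.1908514   146.3868567 ] 19.2167
```

View pics/t3.png

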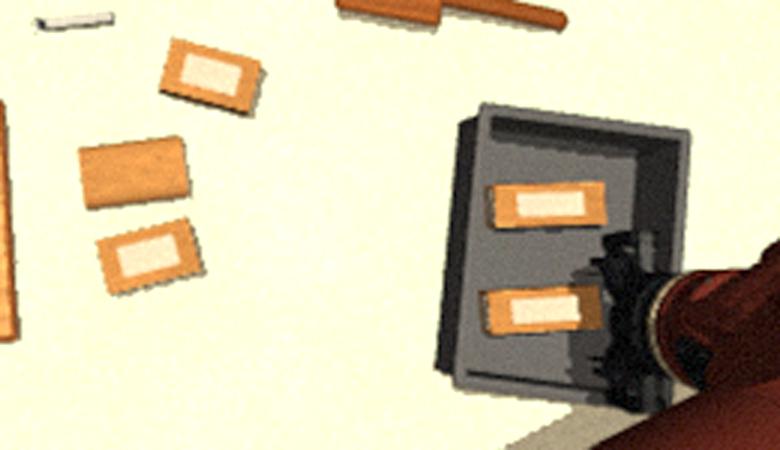

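arm_command(
  commands=[
    {"dx": 1.7,"dy": 2.4,"dz": 0,"ax": 0,"ay": 0,"az": 0},
    {"dx": 1.7,"dy": 2.4,"dz": 0,"ax": 0,"ay": 0,"az": 0},
    {"dx": 1.7,"dy": 2.4,"dz": 0,"ax": 0,"ay": 0,"az": 0},
    {"dx": 1.7,"dy": 2.4,"dz": 0,"ax": 0,"ay": 0,"az": 0},
    {"dx": 1.7,"dy": 2.4,"dz": 0,"ax": 0,"ay": 0,"az": -5},
    {"dx": 1.7,"dy": 2.4,"dz": 0,"ax": 0,"ay": 0,"az": -5},
    {"dx": 1.7,"dy": 2.4,"dz": 0,"ax": 0,"ay": 0,"az": 0},
    {"dx": 1.7,"dy": 2.4,"dz": 0,"ax": 0,"ay": 0,"az": 0},
    {"dx": 1.7,"dy": 2.4,"dz": 0,"ax": 0,"ay": 0,"az": 0},
    {"dx": 1.7,"dy": 2.4,"dz": 0,"ax": 0,"ay": 0,"az": 0},
    {"dx": 1.7,"dy": 2.4,"dz": 0,"ax": 0,"ay": 0,"az": 0},
    {"dx": 1.7,"dy": 2.4,"dz": 0,"ax": 0,"ay": 0,"az": 0},
    {"dx": 1.7,"dy": 2.3,"dz": -2,"ax": 0,"ay": 0,"az": 0},
    {"dx": 0,"dy": 0,"dz": -3,"ax": 0,"ay": 0,"az": 0},
    {"dx": 0,"dy": 0,"dz": -2,"ax": 0,"ay": 0,"az": 0},
    {"dx": 0,"dy": 0,"dz": 0,"ax": 0,"ay": 0,"az": 0},
    {"dx": 0,"dy": 0,"dz": 0,"ax": 0,"ay": 0,"az": 0},
  ],
  hand=0.9,
)

```text
t: 20.63
tcp_pos: [622.2, -62.1, 73.4]
ee_rot: [0.775, 0.632, -0.001, -0.002]
ft_force: [-0.0, -0.3, 0.8]
finger_gap: 76.6
gripper_force: 0.0
```

arm_command(
  commands=[
    {"dx": 0.2,"dy": -0.1,"dz": -2,"ax": 0,"ay": 0,"az": 0},
    {"dx": 0,"dy": 0,"dz": -2,"ax": 0,"ay": 0,"az": 0},
    {"dx": 0,"dy": 0,"dz": -2,"ax": 0,"ay": 0,"az": 0},
    {"dx": 0,"dy": 0,"dz": -0.9,"ax": 0,"ay": 0,"az": 0},
    {"dx": 0,"dy": 0,"dz": 0,"ax": 0,"ay": 0,"az": 0},
  ],
)

```text
t: 21.05
tcp_pos: [624.8, -63.7, 5.3]
ee_rot: [0.776, 0.631, -0.001, -0.001]
ft_force: [0.0, 0.1, 0.2]
finger_gap: 77.0
gripper_force: 0.0
```

arm_command(
  commands=[
    {"dx": 0,"dy": 0,"dz": 0,"ax": 0,"ay": 0,"az": 0},
    {"dx": 0,"dy": 0,"dz": 0,"ax": 0,"ay": 0,"az": 0},
    {"dx": 0,"dy": 0,"dz": 0,"ax": 0,"ay": 0,"az": 0},
    {"dx": 0,"dy": 0,"dz": 0,"ax": 0,"ay": 0,"az": 0},
    {"dx": 0,"dy": 0,"dz": 0,"ax": 0,"ay": 0,"az": 0},
    {"dx": 0,"dy": 0,"dz": 2,"ax": 0,"ay": 0,"az": 0},
    {"dx": 0,"dy": 0,"dz": 3,"ax": 0,"ay": 0,"az": 0},
    {"dx": 0,"dy": 0,"dz": 3,"ax": 0,"ay": 0,"az": 0},
    {"dx": 0,"dy": 0,"dz": 3,"ax": 0,"ay": 0,"az": 0},
    {"dx": 0,"dy": 0,"dz": 3,"ax": 0,"ay": 0,"az": 0},
    {"dx": 0,"dy": 0,"dz": 0,"ax": 0,"ay": 0,"az": 0},
  ],
  hand=0,
)

```text
t: 21.97
tcp_pos: [629.1, -64.6, 154.7]
ee_rot: [0.775, 0.632, 0.003, 0.004]
ft_force: [1.4, -0.2, 0.1]
finger_gap: 51.5
gripper_force: 36.4
```

arm_command(
  commands=[
    {"dx": -1.2,"dy": -2.4,"dz": 0,"ax": 0,"ay": 0,"az": 0},
    {"dx": -1.2,"dy": -2.4,"dz": 0,"ax": 0,"ay": 0,"az": 0},
    {"dx": -1.2,"dy": -2.4,"dz": 0,"ax": 0,"ay": 0,"az": 0},
    {"dx": -1.2,"dy": -2.4,"dz": 0,"ax": 0,"ay": 0,"az": 0},
    {"dx": -1.2,"dy": -2.4,"dz": 0,"ax": 0,"ay": 0,"az": 5},
    {"dx": -1.2,"dy": -2.4,"dz": 0,"ax": 0,"ay": 0,"az": 5},
    {"dx": -1.2,"dy": -2.4,"dz": 0,"ax": 0,"ay": 0,"az": 0},
    {"dx": -1.2,"dy": -2.4,"dz": 0,"ax": 0,"ay": 0,"az": 0},
    {"dx": -1.2,"dy": -2.4,"dz": 0,"ax": 0,"ay": 0,"az": 0},
    {"dx": -1.2,"dy": -2.4,"dz": 0,"ax": 0,"ay": 0,"az": 0},
    {"dx": -1.2,"dy": -2.4,"dz": 0,"ax": 0,"ay": 0,"az": 0},
    {"dx": -1.3,"dy": -2.4,"dz": 0,"ax": 0,"ay": 0,"az": 0},
    {"dx": -1.4,"dy": -2.2,"dz": 0,"ax": 0,"ay": 0,"az": 0},
    {"dx": -1.4,"dy": -2,"dz": 0,"ax": 0,"ay": 0,"az": 0},
    {"dx": 0,"dy": 0,"dz": 0,"ax": 0,"ay": 0,"az": 0},
    {"dx": 0,"dy": 0,"dz": -2,"ax": 0,"ay": 0,"az": 0},
    {"dx": 0,"dy": 0,"dz": -2,"ax": 0,"ay": 0,"az": 0},
    {"dx": 0,"dy": 0,"dz": -2,"ax": 0,"ay": 0,"az": 0},
    {"dx": 0,"dy": 0,"dz": 0,"ax": 0,"ay": 0,"az": 0},
  ],
)

```text
t: 23.55
tcp_pos: [451.7, -391.6, 82.7]
ee_rot: [0.717, 0.697, 0.0, -0.002]
ft_force: [-1.0, 0.6, -1.3]
finger_gap: 51.9
gripper_force: 36.3
```

arm_command(
  commands=[
    {"dx": 0,"dy": 0,"dz": 0,"ax": 0,"ay": 0,"az": 0},
    {"dx": 0,"dy": 0,"dz": 0,"ax": 0,"ay": 0,"az": 0},
    {"dx": 0,"dy": 0,"dz": 0,"ax": 0,"ay": 0,"az": 0},
    {"dx": 0,"dy": 0,"dz": 0,"ax": 0,"ay": 0,"az": 0},
    {"dx": 0,"dy": 0,"dz": 3,"ax": 0,"ay": 0,"az": 0},
    {"dx": 0,"dy": 0,"dz": 3,"ax": 0,"ay": 0,"az": 0},
    {"dx": 0,"dy": 0,"dz": 0,"ax": 0,"ay": 0,"az": 0},
    {"dx": 0,"dy": 0,"dz": 0,"ax": 0,"ay": 0,"az": 0},
  ],
  hand=0.8,
)

```text
t: 24.22
tcp_pos: [454.0, -395.0, 149.5]
ee_rot: [0.717, 0.697, -0.0, 0.003]
ft_force: [0.9, 0.4, -0.1]
finger_gap: 68.2
gripper_force: 0.0
```

```bash
python3 look2.py 4
```

```text
[ 453.33111058 -394.20339162  147.56772944] 24.2667
```

View pics/t4.png

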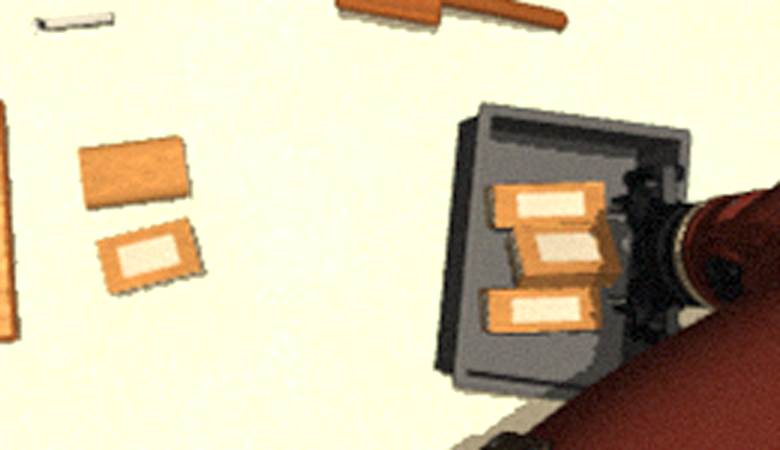

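arm_command(
  commands=[
    {"dx": 0,"dy": 2.4,"dz": 0,"ax": 0,"ay": 0,"az": 0},
    {"dx": 0,"dy": 2.8,"dz": 0,"ax": 0,"ay": 0,"az": 0},
    {"dx": 0,"dy": 2.8,"dz": 0,"ax": 0,"ay": 0,"az": 0},
    {"dx": 0,"dy": 2.8,"dz": 0,"ax": 0,"ay": 0,"az": 0},
    {"dx": 0,"dy": 2.8,"dz": 0,"ax": 0,"ay": 0,"az": 5},
    {"dx": 0,"dy": 2.8,"dz": 0,"ax": 0,"ay": 0,"az": 5},
    {"dx": 0,"dy": 2.8,"dz": 0,"ax": 0,"ay": 0,"az": 4.4},
    {"dx": 0,"dy": 2.8,"dz": 0,"ax": 0,"ay": 0,"az": 0},
    {"dx": 0,"dy": 2.8,"dz": 0,"ax": 0,"ay": 0,"az": 0},
    {"dx": 0,"dy": 2.8,"dz": 0,"ax": 0,"ay": 0,"az": 0},
    {"dx": 0,"dy": 2.8,"dz": 0,"ax": 0,"ay": 0,"az": 0},
    {"dx": 0,"dy": 2.8,"dz": 0,"ax": 0,"ay": 0,"az": 0},
    {"dx": 0,"dy": 2.8,"dz": 0,"ax": 0,"ay": 0,"az": 0},
    {"dx": -0.5,"dy": 3.2,"dz": -2,"ax": 0,"ay": 0,"az": 0},
    {"dx": 0,"dy": 0,"dz": -3,"ax": 0,"ay": 0,"az": 0},
    {"dx": 0,"dy": 0,"dz": -2,"ax": 0,"ay": 0,"az": 0},
    {"dx": 0,"dy": 0,"dz": 0,"ax": 0,"ay": 0,"az": 0},
    {"dx": 0,"dy": 0,"dz": 0,"ax": 0,"ay": 0,"az": 0},
  ],
)

```text
t: 25.77
tcp_pos: [446.6, -1.2, 75.2]
ee_rot: [0.624, 0.781, -0.001, -0.001]
ft_force: [0.9, 0.2, -0.0]
finger_gap: 68.4
gripper_force: 0.0
```

arm_command(
  commands=[
    {"dx": 0.2,"dy": -0.1,"dz": -2,"ax": 0,"ay": 0,"az": 0},
    {"dx": 0,"dy": 0,"dz": -2,"ax": 0,"ay": 0,"az": 0},
    {"dx": 0,"dy": 0,"dz": -1.5,"ax": 0,"ay": 0,"az": 0},
    {"dx": 0,"dy": 0,"dz": -1,"ax": 0,"ay": 0,"az": 0},
    {"dx": 0,"dy": 0,"dz": -0.6,"ax": 0,"ay": 0,"az": 0},
    {"dx": 0,"dy": 0,"dz": 0,"ax": 0,"ay": 0,"az": 0},
  ],
)

```text
t: 26.27
tcp_pos: [449.7, -2.8, 5.2]
ee_rot: [0.625, 0.781, -0.0, -0.0]
ft_force: [-0.8, -0.8, -0.3]
finger_gap: 68.3
gripper_force: 0.0
```

arm_command(
  commands=[
    {"dx": 0,"dy": 0,"dz": 0,"ax": 0,"ay": 0,"az": 0},
    {"dx": 0,"dy": 0,"dz": 0,"ax": 0,"ay": 0,"az": 0},
    {"dx": 0,"dy": 0,"dz": 0,"ax": 0,"ay": 0,"az": 0},
    {"dx": 0,"dy": 0,"dz": 0,"ax": 0,"ay": 0,"az": 0},
    {"dx": 0,"dy": 0,"dz": 0,"ax": 0,"ay": 0,"az": 0},
    {"dx": 0,"dy": 0,"dz": 2,"ax": 0,"ay": 0,"az": 0},
    {"dx": 0,"dy": 0,"dz": 3,"ax": 0,"ay": 0,"az": 0},
    {"dx": 0,"dy": 0,"dz": 3,"ax": 0,"ay": 0,"az": 0},
    {"dx": 0,"dy": 0,"dz": 3,"ax": 0,"ay": 0,"az": 0},
    {"dx": 0,"dy": 0,"dz": 3,"ax": 0,"ay": 0,"az": 0},
    {"dx": 0,"dy": 0,"dz": 0,"ax": 0,"ay": 0,"az": 0},
  ],
  hand=0,
)

```text
t: 27.18
tcp_pos: [452.6, -3.4, 151.8]
ee_rot: [0.624, 0.781, 0.002, 0.004]
ft_force: [1.2, 0.2, 0.2]
finger_gap: 51.2
gripper_force: 37.0
```

arm_command(
  commands=[
    {"dx": -0.4,"dy": -2.4,"dz": 0,"ax": 0,"ay": 0,"az": 0},
    {"dx": -0.4,"dy": -2.7,"dz": 0,"ax": 0,"ay": 0,"az": 0},
    {"dx": -0.4,"dy": -2.7,"dz": 0,"ax": 0,"ay": 0,"az": 0},
    {"dx": -0.4,"dy": -2.7,"dz": 0,"ax": 0,"ay": 0,"az": 0},
    {"dx": -0.4,"dy": -2.7,"dz": 0,"ax": 0,"ay": 0,"az": -5},
    {"dx": -0.4,"dy": -2.7,"dz": 0,"ax": 0,"ay": 0,"az": -5},
    {"dx": -0.4,"dy": -2.7,"dz": 0,"ax": 0,"ay": 0,"az": -5},
    {"dx": -0.4,"dy": -2.7,"dz": 0,"ax": 0,"ay": 0,"az": 0},
    {"dx": -0.4,"dy": -2.7,"dz": 0,"ax": 0,"ay": 0,"az": 0},
    {"dx": -0.4,"dy": -2.7,"dz": 0,"ax": 0,"ay": 0,"az": 0},
    {"dx": -0.4,"dy": -2.7,"dz": 0,"ax": 0,"ay": 0,"az": 0},
    {"dx": -0.4,"dy": -2.7,"dz": 0,"ax": 0,"ay": 0,"az": 0},
    {"dx": -0.4,"dy": -2.7,"dz": 0,"ax": 0,"ay": 0,"az": 0},
    {"dx": -0.3,"dy": -3.2,"dz": 0,"ax": 0,"ay": 0,"az": 0},
    {"dx": 0,"dy": 0,"dz": 0,"ax": 0,"ay": 0,"az": 0},
    {"dx": 0,"dy": 0,"dz": -2,"ax": 0,"ay": 0,"az": 0},
    {"dx": 0,"dy": 0,"dz": -2,"ax": 0,"ay": 0,"az": 0},
    {"dx": 0,"dy": 0,"dz": -2,"ax": 0,"ay": 0,"az": 0},
    {"dx": 0,"dy": 0,"dz": 0,"ax": 0,"ay": 0,"az": 0},
  ],
)

```text
t: 28.77
tcp_pos: [393.4, -380.3, 81.1]
ee_rot: [0.721, 0.693, 0.001, -0.003]
ft_force: [-1.0, 0.8, -1.4]
finger_gap: 51.4
gripper_force: 36.9
```

arm_command(
  commands=[
    {"dx": 0,"dy": 0,"dz": 0,"ax": 0,"ay": 0,"az": 0},
    {"dx": 0,"dy": 0,"dz": 0,"ax": 0,"ay": 0,"az": 0},
    {"dx": 0,"dy": 0,"dz": 0,"ax": 0,"ay": 0,"az": 0},
    {"dx": 0,"dy": 0,"dz": 0,"ax": 0,"ay": 0,"az": 0},
    {"dx": 0,"dy": 0,"dz": 3,"ax": 0,"ay": 0,"az": 0},
    {"dx": 0,"dy": 0,"dz": 3,"ax": 0,"ay": 0,"az": 0},
    {"dx": 0,"dy": 0,"dz": 0,"ax": 0,"ay": 0,"az": 0},
    {"dx": 0,"dy": 0,"dz": 0,"ax": 0,"ay": 0,"az": 0},
  ],
  hand=0.8,
)

```text
t: 29.43
tcp_pos: [395.8, -384.1, 148.3]
ee_rot: [0.721, 0.693, -0.0, 0.003]
ft_force: [0.7, -0.1, -0.4]
finger_gap: 68.3
gripper_force: 0.0
```

```bash
python3 look2.py 5
```

```text
[ 395.27242147 -383.27005019  146.50665454] 29.4833
```

View pics/t5.png

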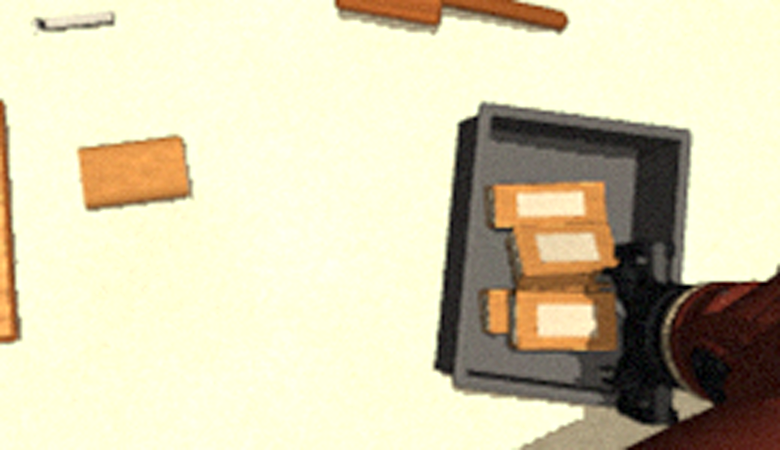

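arm_command(
  commands=[
    {"dx": 0.9,"dy": 2.6,"dz": 0,"ax": 0,"ay": 0,"az": 0},
    {"dx": 0.9,"dy": 2.6,"dz": 0,"ax": 0,"ay": 0,"az": 0},
    {"dx": 0.9,"dy": 2.6,"dz": 0,"ax": 0,"ay": 0,"az": 0},
    {"dx": 0.9,"dy": 2.6,"dz": 0,"ax": 0,"ay": 0,"az": 0},
    {"dx": 0.9,"dy": 2.6,"dz": 0,"ax": 0,"ay": 0,"az": 4},
    {"dx": 0.9,"dy": 2.6,"dz": 0,"ax": 0,"ay": 0,"az": 4},
    {"dx": 0.9,"dy": 2.6,"dz": 0,"ax": 0,"ay": 0,"az": 0},
    {"dx": 0.9,"dy": 2.6,"dz": 0,"ax": 0,"ay": 0,"az": 0},
    {"dx": 0.9,"dy": 2.6,"dz": 0,"ax": 0,"ay": 0,"az": 0},
    {"dx": 0.9,"dy": 2.6,"dz": 0,"ax": 0,"ay": 0,"az": 0},
    {"dx": 0.9,"dy": 2.6,"dz": 0,"ax": 0,"ay": 0,"az": 0},
    {"dx": 0.9,"dy": 2.6,"dz": 0,"ax": 0,"ay": 0,"az": 0},
    {"dx": 0.9,"dy": 2.6,"dz": 0,"ax": 0,"ay": 0,"az": 0},
    {"dx": 0.9,"dy": 2.6,"dz": 0,"ax": 0,"ay": 0,"az": 0},
    {"dx": 1.1,"dy": 3,"dz": -2,"ax": 0,"ay": 0,"az": 0},
    {"dx": 0,"dy": 0,"dz": -3,"ax": 0,"ay": 0,"az": 0},
    {"dx": 0,"dy": 0,"dz": -2,"ax": 0,"ay": 0,"az": 0},
    {"dx": 0,"dy": 0,"dz": 0,"ax": 0,"ay": 0,"az": 0},
    {"dx": 0,"dy": 0,"dz": 0,"ax": 0,"ay": 0,"az": 0},
  ],
  hand=1,
)

```text
t: 31.07
tcp_pos: [530.4, 11.8, 74.0]
ee_rot: [0.671, 0.742, -0.001, -0.001]
ft_force: [-0.1, 0.3, 0.7]
finger_gap: 85.4
gripper_force: 0.0
```

arm_command(
  commands=[
    {"dx": 0.2,"dy": -0.1,"dz": -2,"ax": 0,"ay": 0,"az": 0},
    {"dx": 0,"dy": 0,"dz": -2,"ax": 0,"ay": 0,"az": 0},
    {"dx": 0,"dy": 0,"dz": -1.5,"ax": 0,"ay": 0,"az": 0},
    {"dx": 0,"dy": 0,"dz": -1,"ax": 0,"ay": 0,"az": 0},
    {"dx": 0,"dy": 0,"dz": -0.7,"ax": 0,"ay": 0,"az": 0},
    {"dx": 0,"dy": 0,"dz": 0,"ax": 0,"ay": 0,"az": 0},
  ],
)

```text
t: 31.57
tcp_pos: [533.6, 10.2, 3.0]
ee_rot: [0.671, 0.741, -0.0, -0.0]
ft_force: [-0.3, -0.6, 0.5]
finger_gap: 85.5
gripper_force: 0.0
```

arm_command(
  commands=[
    {"dx": 0,"dy": 0,"dz": 0,"ax": 0,"ay": 0,"az": 0},
    {"dx": 0,"dy": 0,"dz": 0,"ax": 0,"ay": 0,"az": 0},
    {"dx": 0,"dy": 0,"dz": 0,"ax": 0,"ay": 0,"az": 0},
    {"dx": 0,"dy": 0,"dz": 0,"ax": 0,"ay": 0,"az": 0},
    {"dx": 0,"dy": 0,"dz": 0,"ax": 0,"ay": 0,"az": 0},
    {"dx": 0,"dy": 0,"dz": 2,"ax": 0,"ay": 0,"az": 0},
    {"dx": 0,"dy": 0,"dz": 3,"ax": 0,"ay": 0,"az": 0},
    {"dx": 0,"dy": 0,"dz": 3,"ax": 0,"ay": 0,"az": 0},
    {"dx": 0,"dy": 0,"dz": 3,"ax": 0,"ay": 0,"az": 0},
    {"dx": 0,"dy": 0,"dz": 3,"ax": 0,"ay": 0,"az": 0},
    {"dx": 0,"dy": 0,"dz": 0,"ax": 0,"ay": 0,"az": 0},
  ],
  hand=0,
)

```text
t: 32.48
tcp_pos: [536.9, 9.8, 150.5]
ee_rot: [0.671, 0.742, 0.002, 0.004]
ft_force: [0.2, -0.5, -0.5]
finger_gap: 57.3
gripper_force: 37.6
```

arm_command(
  commands=[
    {"dx": -0.1,"dy": -2.6,"dz": 0,"ax": 0,"ay": 0,"az": 0},
    {"dx": -0.1,"dy": -2.8,"dz": 0,"ax": 0,"ay": 0,"az": 0},
    {"dx": -0.1,"dy": -2.8,"dz": 0,"ax": 0,"ay": 0,"az": 0},
    {"dx": -0.1,"dy": -2.8,"dz": 0,"ax": 0,"ay": 0,"az": 0},
    {"dx": -0.1,"dy": -2.8,"dz": 0,"ax": 0,"ay": 0,"az": -4},
    {"dx": -0.1,"dy": -2.8,"dz": 0,"ax": 0,"ay": 0,"az": -5},
    {"dx": -0.1,"dy": -2.8,"dz": 0,"ax": 0,"ay": 0,"az": 0},
    {"dx": -0.1,"dy": -2.8,"dz": 0,"ax": 0,"ay": 0,"az": 0},
    {"dx": -0.1,"dy": -2.8,"dz": 0,"ax": 0,"ay": 0,"az": 0},
    {"dx": -0.2,"dy": -2.8,"dz": 0,"ax": 0,"ay": 0,"az": 0},
    {"dx": -0.2,"dy": -2.8,"dz": 0,"ax": 0,"ay": 0,"az": 0},
    {"dx": -0.3,"dy": -2.8,"dz": 0,"ax": 0,"ay": 0,"az": 0},
    {"dx": -0.3,"dy": -2.8,"dz": 0,"ax": 0,"ay": 0,"az": 0},
    {"dx": -0.3,"dy": -3,"dz": 0,"ax": 0,"ay": 0,"az": 0},
    {"dx": -0.3,"dy": -1,"dz": 0,"ax": 0,"ay": 0,"az": 0},
    {"dx": 0,"dy": 0,"dz": -2,"ax": 0,"ay": 0,"az": 0},
    {"dx": 0,"dy": 0,"dz": -2,"ax": 0,"ay": 0,"az": 0},
    {"dx": 0,"dy": 0,"dz": -2,"ax": 0,"ay": 0,"az": 0},
    {"dx": 0,"dy": 0,"dz": 0,"ax": 0,"ay": 0,"az": 0},
  ],
)

```text
t: 34.07
tcp_pos: [507.2, -389.5, 78.9]
ee_rot: [0.727, 0.687, 0.0, -0.003]
ft_force: [-0.8, 1.0, -1.2]
finger_gap: 56.8
gripper_force: 37.5
```

arm_command(
  commands=[
    {"dx": 0,"dy": 0,"dz": 0,"ax": 0,"ay": 0,"az": 0},
    {"dx": 0,"dy": 0,"dz": 0,"ax": 0,"ay": 0,"az": 0},
    {"dx": 0,"dy": 0,"dz": 0,"ax": 0,"ay": 0,"az": 0},
    {"dx": 0,"dy": 0,"dz": 0,"ax": 0,"ay": 0,"az": 0},
    {"dx": 0,"dy": 0,"dz": 3,"ax": 0,"ay": 0,"az": 0},
    {"dx": 0,"dy": 0,"dz": 3,"ax": 0,"ay": 0,"az": 0},
    {"dx": 0,"dy": 0,"dz": 3,"ax": 0,"ay": 0,"az": 0},
    {"dx": 0,"dy": 3,"dz": 0,"ax": 0,"ay": 0,"az": 0},
    {"dx": 0,"dy": 3,"dz": 0,"ax": 0,"ay": 0,"az": 0},
    {"dx": 0,"dy": 3,"dz": 0,"ax": 0,"ay": 0,"az": 0},
    {"dx": 0,"dy": 3,"dz": 0,"ax": 0,"ay": 0,"az": 0},
    {"dx": 0,"dy": 3,"dz": 0,"ax": 0,"ay": 0,"az": 0},
    {"dx": 0,"dy": 3,"dz": 0,"ax": 0,"ay": 0,"az": 0},
    {"dx": 0,"dy": 3,"dz": 0,"ax": 0,"ay": 0,"az": 0},
    {"dx": 0,"dy": 3,"dz": 0,"ax": 0,"ay": 0,"az": 0},
    {"dx": 0,"dy": 3,"dz": 0,"ax": 0,"ay": 0,"az": 0},
    {"dx": 0,"dy": 3,"dz": 0,"ax": 0,"ay": 0,"az": 0},
    {"dx": 0,"dy": 0,"dz": 0,"ax": 0,"ay": 0,"az": 0},
    {"dx": 0,"dy": 0,"dz": 0,"ax": 0,"ay": 0,"az": 0},
  ],
  hand=0.85,
)

```text
t: 35.65
tcp_pos: [509.3, -90.5, 174.5]
ee_rot: [0.726, 0.688, 0.0, 0.001]
ft_force: [-0.1, -1.1, -0.4]
finger_gap: 72.9
gripper_force: 0.0
```

```bash
python3 - <<'E'
from h import *
o=[cv2.resize(snap(n,n+'9')['image'][:,:,::-1],(400,300)) for n in('scene','top')]
c=load('top9')['image'][200:330,370:480,::-1]; d=load('scene9')['image'][130:240,95:210,::-1]
o2=[cv2.resize(c,(400,300),interpolation=2),cv2.resize(d,(400,300),interpolation=2)]
cv2.imwrite('pics/f.png',cv2.convertScaleAbs(np.vstack([np.hstack(o),np.hstack(o2)]),alpha=1.4)); print(env.get_state()['tcp_pos'])
E
```

```text
[509.19466667 -92.16841715 174.01870292]
```

View pics/f.png

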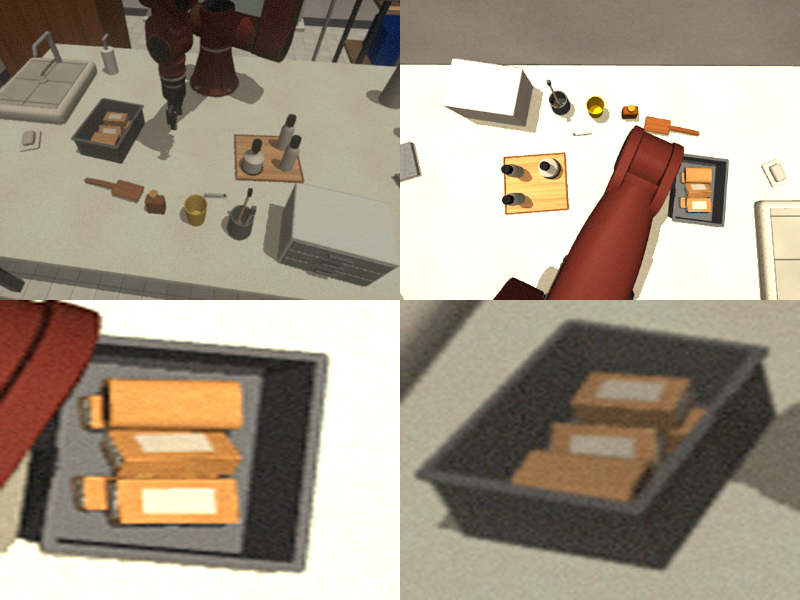

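All five pieces of litter lie in the bin below its rim. The bystanders, bottles and caps are in place and the robot is clear, so I am handing in.

```bash
python3 -c "
from plant import workorder; print(workorder.hand_in())"
```

```text
the job is handed in; nothing more can be done
None
```

The job is handed in, but no verdict came back: both tall caps are pressed home, the squat cap is fully up, all five pieces of litter are in the bin, and the bystanders look unmoved in the last pictures.

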